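Check the hive trolley's brake lever

ROBOT

A 6-joint arm with a two-finger parallel gripper is mounted at the origin on the work surface. World frame = base frame: x ahead of the robot, y to its left, z up, the work surface at z = 0. Lengths are in mm, angles in rad, forces in N, time in s.
With the tool pointing down it reaches from about 275 to 750 mm from the base axis. Payload 10.2 kg.
Tool frame: the origin (TCP) lies midway between the tips of the shut fingers; the grasp point (between the pads) lies grasp_offset behind it (grasp_offset is the distance from the TCP to the grasp point, in mm); x points along the fingers, z is the direction in which the jaws open and shut, and the axes are right-handed (so a half turn about x gives the same grasp; the last joint's range is limited). The gripper opens to 85 mm and grips with 20 to 120 N. Pads are 22 mm wide; open, the fingers measure 114 mm over their backs; the gripper's body (76 mm by 85 mm) begins 54 mm behind the grasp point. The pads swing forward as they close: fully open they stand 13 mm farther back than shut.
Start: joints at [-1.352, 0.313, 1.498, -0, 1.331, -0.223], TCP at [224.461, -474.603, 193.494] pointing down, gripper open.
Joint ranges: [-2.94, 2.94], [-0.97, 2.17], [0.19, 2.56], [-1.23, 4.37], [0.02, 3.11], [-2.88, 2.88]. Speed limits (rad/s): [2.39, 2.39, 3.01, 3.14, 3.14, 3.14].

INTERFACE

Orientations are given as a unit quaternion [w, x, y, z].
In Python, from rig import sense, capture, calibration, finish_job, grasp_offset gives the robot as it stands.
- The arm moves only by the shell command python3 -m jog 'ROWS' [FORCE]. ROWS is JSON, a list of rows, each an object with "linear": the shift along the tool's x, y, z scaled (see below), a list of three; "rotation": the turn, a rotation vector about the tool's x, y, z scaled (see below), a list of three; "grip": the finger opening in mm, from 0 to 85.4. A call has 1 to 20 rows; each row is the pose to reach, as a shift and turn from the pose measured when the call began, along the tool's axes at that moment; what a row does not reach only later rows make up. The controller multiplies each number of a shift by 0.3 m and each number of a turn by 0.5 rad. A row lasts 1/12 s, in which the tool goes at most 41.7 mm and 7.16 degrees, less where a joint would pass 70% of its speed; a pose out of reach is approached as far as the arm can. A call with a number of a shift or a turn outside -1 to 1 is refused whole. A call with a gripper value outside its range is refused whole. The fingers move at their own pace and stop on an object; FORCE is the grip in N (left out, the last holds). Time passes only in rows, so rows that repeat a pose let the fingers close. It gives the time, the measured TCP pose, the force and the opening at its end, in the units of the state.
- sense(): the state, without advancing time (a new reading comes with each control period).
- capture(name): name is "scene" or "top"; returns (picture, depth): 384x512x3 uint8, red, green, blue; 384x512 float32, mm along the optical axis (not along the pixel's ray), 0 where there is no reading.
- calibration(name): a dict with "intrinsics" (3x3 intrinsics, pixels), "world_from_camera" (4x4, takes a point from camera to world coordinates). Camera axes: x right, y up, looking along -z (the intrinsics and any distortion apply to the point x, -y, -z); pixel columns grow to the right and rows downward; lengths in mm; the calibration is good to about 2 mm. A picture is of the moment at which its call begins. calibration takes no time and is no camera call.
- finish_job(): hands the job in, once; it reports no verdict.
The state is a dict: "time_s": time; "joints": joint angles; "dq": joint speeds; "tau": joint torques, N m; "eef_pos": TCP position; "ee_rot": TCP orientation; "force": force on the tool from outside, world axes, zero at the start; "wrist_torque": the same for the moment, N m; "grip_width": opening from 0.0 (shut) to 1.0 (fully open).
Only numpy, scipy, OpenCV 4.12 (cv2) and the standard library are available. Lean on these libraries where they do the work, as an engineer would, in place of code of your own. Each camera call takes 0.05 s, during which the arm holds its last target.

TASK

Check the red brake lever on the trolley handle: with the backs of the fingers, not pinching it, press it gently in from outside as far as it goes, let it spring right back out, then press it fully in a second time and finish while holding it in against its stop, so that the gap left to the bar can be seen. Do not touch the bar, and leave the blue lever and the things lying around alone.

Things in the scene. Friction and masses are not known exactly. Their poses are not given: they have to be found in the camera images.
- brake_lever (a joint): red brake lever's angle about its upright pivot, rad: 0 = sprung out at rest, grows as it is pressed towards its bar (anticlockwise from above), 0.37 = at its inner stop, its free end still about 30 mm clear of the bar. A spring returns it: pressed 105 mm from the pivot, about 2 N starts it and about 5 N holds it at the stop
- brake_blade: red lever blade, upright flat bar 14 mm thick, 22 mm high, with a 24 mm disc at its free end. Origin: the place to press, mid-thickness and mid-height, 150 mm above the bench. x: level pressing direction, across the blade towards the bar; the outer face is 7 mm from the origin on the -x side. y: along the blade to the pivot; z up. Turns with the lever; 45 mm from origin to the disc's centre
- brake_pivot (a point): point on the red lever's upright pivot axis, 150 mm above the bench, 105 mm from the blade's origin along its +y. A black pivot block, part of the bar, surrounds it
- brake_bar: red lever's handle bar: level steel tube, 28 mm diameter, 260 mm long, black 33 mm rubber grip on its -y half, axis 150 mm above the bench. Origin mid-length on its axis; y along the bar, z up; the lever is on its -x side, towards the robot. At rest the blade leans out 0.47 rad from the bar; the pivot is 40 mm out from the bar's axis, at y = +60 mm
- tilt_lever (a joint): angle of the blue lever on the other, otherwise identical handle, rad: 0 = at rest, grows as it is pressed in. Not part of the job
- tilt_blade: blue blade of that other lever, same size and frame as the red one. Each handle is on a stand bolted to the bench (130 mm square foot plate, post under the bar's middle); either may be on the left
- offcut: loose softwood offcut, 50 x 70 x 30 mm, lying near the robot; origin under its centre
- screw_cup: loose steel cup, 72 mm across, 60 mm high, standing between the two stands; origin under its centre
- glue: loose white glue bottle with orange cap, 56 mm across, 150 mm high, beyond the stands; origin under its centre
- screwdriver: loose screwdriver lying on the bench at the right; origin under its middle
- hammer: loose hammer lying on the bench at the left; origin under its middle
- dust_brush: loose hand brush lying beyond the stands; origin under its middle
- drill: loose blue cordless drill standing on its battery foot (120 x 75 mm), about 205 mm high, at the right; origin under its foot

How it is judged (in metres and radians):
On the way, in this order (a step that is already met when the one before it is completed fails the run):
1. the red lever is pressed in to its stop by the fingers (value of joint brake_lever above 0.34 rad and contact force between the fingers and brake_blade above 3 N), for 0.2 s.
2. the red lever is let right back out (value of joint brake_lever below 0.03 rad), for 0.1 s.
At the end, for the whole second after the job is handed in: the red lever is again within 0.03 rad of its inner stop (above 0.34 rad) and still, the fingers pressing it with more than 3 N; the blue lever is at rest (all of step 1 and velocity of joint brake_lever below 0.05 rad/s and value of joint tilt_lever below 0.05 rad); the arm keeps its last pose, push and grip.
It fails at once if the red lever is pushed roughly (over 35 N) (contact force between the fingers and brake_blade above 35 N).
It fails at once if the red lever is pinched or hooked from between it and the bar: it is loaded while the grasp point lies at or inside the blade's middle (contact force between the fingers and brake_blade above 1 N and x of the grasp point in the frame of brake_blade above -0.004 m).
It fails at once if the bar is touched (over 2 N) (contact force between any of the fingers, the arm and brake_bar above 2 N).
It fails at once if the blue lever is moved by more than 0.05 rad (value of joint tilt_lever above 0.05 rad).
It fails at once if one of the loose things is moved by more than 20 mm (distance of any of offcut, screw_cup, glue, screwdriver, hammer, dust_brush, drill from where it was at the start of the episode above 0.02 m).
It also fails if it takes over 43 s, if anything falls off the work surface, if the arm or the gripper's body presses on something with over 40 N, if the wrist force passes 120 N, or if a joint passes its speed limit or range.

## Working session

There is one attempt and no reset: what is moved stays moved. The work goes in short steps, Python scripts to look and compute and a shell command to move; the robot and the scene stay as the last step left them, time stands still between calls to the robot, and variables do not carry over. Pictures are saved under pics/ and viewed, and the job is handed in when it is done.

```bash
ls; mkdir -p pics; python3 - <<'E'
from rig import *
import cv2,numpy as np
print(sense(),grasp_offset)
for n in("scene","top"):
    p,d=capture(n);cv2.imwrite(f"pics/{n}0.png",p[:,:,::-1]);np.savez(f"{n}0.npz",p=p,d=d);print(n,calibration(n))
E
```

```text
pics
{'time_s': 0.0, 'joints': array([-1.35242667e+00,  3.13474821e-01,  1.49843968e+00, -2.39160979e-05,
        1.33096083e+00, -2.23403061e-01]), 'dq': array([ 0.00035202, -0.00084088, -0.00130204, -0.00111853,  0.00088413,
        0.00159656]), 'tau': array([ 6.07443098e-05, -4.12264431e+01, -2.59750628e+01, -1.01213657e-04,
        4.04997583e-03,  3.79651340e-05]), 'eef_pos': array([ 224.37531366, -474.30971912,  192.92141568]), 'ee_rot': array([ 0.59707435,  0.37861846,  0.59772572, -0.37798709]), 'force': array([ 0.08622438, -0.12901714, -0.31928666]), 'wrist_torque': array([ 0.01706762, -0.04146054,  0.00058531]), 'grip_width': 1.001501118186612} 18.700000000000003
scene {'intrinsics': array([[377.03037146,   0.        , 255.1331474 ],
       [  0.        , 377.03037146, 195.64704768],
       [  0.        ,   0.        ,   1.        ]]), 'world_from_camera': array([[ 4.93447469e-01, -6.19157237e-01,  6.10863251e-01,
         1.23004118e+03],
       [ 8.69722570e-01,  3.58998793e-01, -3.38677601e-01,
        -3.92297331e+02],
       [-9.60448225e-03,  6.98401161e-01,  7.15642070e-01,
         8.95908856e+02],
       [ 0.00000000e+00,  0.00000000e+00,  0.00000000e+00,
         1.00000000e+00]])}
top {'intrinsics': array([[490.11790885,   0.        , 249.96261784],
       [  0.        , 490.11790885, 189.5993602 ],
       [  0.        ,   0.        ,   1.        ]]), 'world_from_camera': array([[-8.37606029e-03,  9.89091561e-01, -1.47063679e-01,
         3.49955907e+02],
       [-9.99959835e-01, -8.75395532e-03, -1.92256492e-03,
        -1.44968861e+01],
       [-3.18898161e-03,  1.47041669e-01,  9.89125158e-01,
         1.61225290e+03],
       [ 0.00000000e+00,  0.00000000e+00,  0.00000000e+00,
         1.00000000e+00]])}
```

View pics/scene0.png

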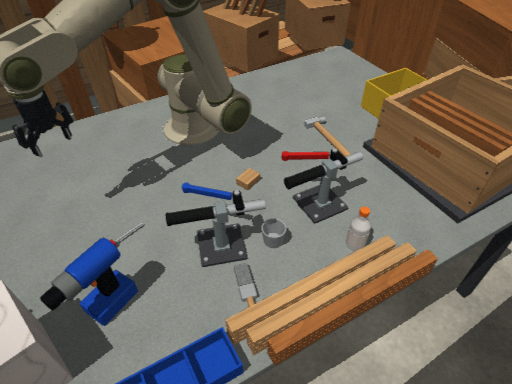

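View pics/top0.png

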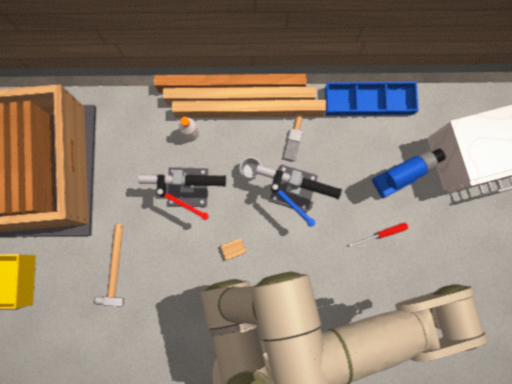

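The red lever is on the left handle: in the top view the pivot is near (163,190) and the blade's free end near (206,216). The blue lever is to the right, at (277,188) to (311,222). The offcut lies at (232,249) and the hammer at (115,270).

```bash
cat > h.py <<'E'
import numpy as np,cv2
from rig import *
def ray(n,uv,z):
    c=calibration(n);K=c["intrinsics"];T=c["world_from_camera"]
    uv=np.atleast_2d(uv).astype(float)
    d=np.c_[(uv[:,0]-K[0,2])/K[0,0],-(uv[:,1]-K[1,2])/K[1,1],-np.ones(len(uv))]@T[:3,:3].T
    o=T[:3,3];s=(z-o[2])/d[:,2];return o+s[:,None]*d
def red(p):
    h=cv2.cvtColor(p,cv2.COLOR_RGB2HSV);return (((h[...,0]<6)|(h[...,0]>174))&(h[...,1]>190)&(h[...,2]>70))
E
python3 - <<'E'
from h import *
for n in("top","scene"):
    f=np.load(n+"0.npz");p=f["p"];m=red(p).astype(np.uint8)
    k,l,s,c=cv2.connectedComponentsWithStats(m)
    for i in range(1,k):
        if s[i,4]<40: continue
        ys,xs=np.where(l==i);P=ray(n,np.c_[xs,ys],161.)
        q=P[:,:2];mu=q.mean(0);w,v=np.linalg.eigh(np.cov((q-mu).T));a=v[:,1];a=a*np.sign(a[1]);t=(q-mu)@a
        print(n,s[i],mu,"dir to pivot",a,np.degrees(np.arctan2(a[1],a[0])),t.min(),t.max(),"ends",mu+a*t.min(),mu+a*t.max(),"width",np.ptp((q-mu)@v[:,0]))
# bar: dark grip and light tube, top
    im=cv2.resize(p[130:260,110:370] if n=="top" else p[120:240,150:410],None,fx=3,fy=3,interpolation=cv2.INTER_CUBIC);cv2.imwrite(f"pics/{n}0z.png",im[:,:,::-1])
E
```

```text
top [164 194  44  25 183] [520.633299   182.18684933] dir to pivot [0.48709055 0.87335148] 60.850469700601174 -73.37514115926952 71.94354672164422 ends [484.89296146 118.10456151] [555.67632044 245.01885203] width 15.826519686392299
top [378 224  29  13 169] [ 441.64253901 -432.46234503] dir to pivot [-0.3035299   0.95282191] 107.66974095444876 -42.387080596654194 44.4857241825631 ends [ 454.5082853  -472.84968431] [ 428.13979164 -390.07537215] width 17.52980446680547
scene [282 152  47   8 304] [529.52362828 170.38416851] dir to pivot [0.47860369 0.87803104] 61.40575356893229 -69.96954935401672 71.1206402392409 ends [496.0359438  108.94873228] [563.56222911 232.83029827] width 33.43174738288859
```

```bash
echo
```

```text
(no output)
```

View pics/top0z.png

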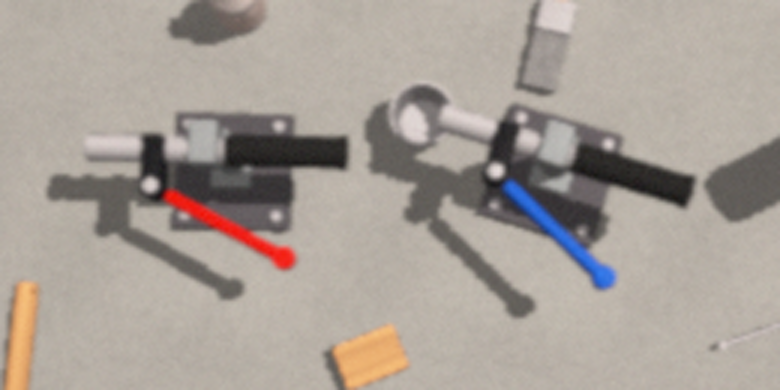

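View pics/scene0z.png

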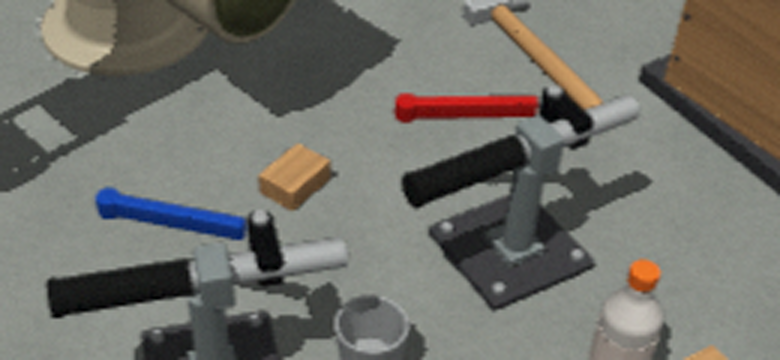

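```bash
cat >> h.py <<'E'
from scipy.spatial.transform import Rotation as R
TH=np.radians(60.85); O=np.array([513,167.,150]); 
PIV=O+105*np.array([np.cos(TH),np.sin(TH),0])
def fr(q): # blade frame at lever angle q: columns
    t=TH+q;y=np.array([np.cos(t),np.sin(t),0]);x=np.array([np.sin(t),-np.cos(t),0]);return x,y,PIV-105*y
def tool(q,gap,z=134.,sgn=1,half=14.5,flip=0):
    x,y,o=fr(q);p=o-x*(7+half+gap);p[2]=z
    zt=sgn*x;xt=np.array([0,0,-1.]);return p,np.c_[xt,np.cross(zt,xt),zt]
def cur():
    s=sense();q=s["ee_rot"];return s,np.array(s["eef_pos"]),R.from_quat(np.r_[q[1:],q[0]])
def plan(wps): # rows values from current
    s,p,r=cur()
    print("t",s["time_s"],"p",p.round(1),"F",s["force"].round(2),"j",s["joints"].round(2),"g",round(s["grip_width"],3))
    for P,M in wps:
        print((r.inv().apply(np.array(P)-p)/300).round(3), ((r.inv()*R.from_matrix(M)).as_rotvec()/.5).round(3))
E
python3 - <<'E'
from h import *
b=ray("top",[[138.3,179.3],[225.7,180.7]],150.);d=b[0]-b[1];print(b,np.degrees(np.arctan2(d[1],d[0])),"len",np.linalg.norm(d),"piv",PIV)
s,p,r=cur();print(r.as_matrix().round(3))
for s in(1,-1):
    P,M=tool(0,40,300,s);print(s,P);plan([(P,M)])
    P,M=tool(0.37,0,134,s);print(s,P);plan([(P,M)])
E
```

```text
[[601.8844372  326.17925906 150.        ]
 [595.22875686  61.50734731 150.        ]] 88.55949186728468 len 264.7555834210003 piv [564.14525905 258.70148568 150.        ]
[[-0.     0.904  0.428]
 [ 0.001  0.428 -0.904]
 [-1.     0.    -0.001]]
1 [459.28912981 196.95650887 300.        ]
t 0.1 p [ 224.4 -474.3  193. ] F [ 0.84  0.04 -0.95] j [-1.35  0.31  1.5   0.    1.33 -0.22] g 1.0
[-0.354  1.665 -1.688] [-1.241e+00 -2.000e-03 -1.000e-03]
1 [528.32847037 157.68461755 134.        ]
t 0.1 p [ 224.4 -474.3  193. ] F [ 0.84  0.04 -0.95] j [-1.35  0.31  1.5   0.    1.33 -0.22] g 1.0
[ 0.199  1.817 -1.471] [-1.981 -0.002 -0.002]
-1 [459.28912981 196.95650887 300.        ]
t 0.1 p [ 224.4 -474.3  193. ] F [ 0.84  0.04 -0.95] j [-1.35  0.31  1.5   0.    1.33 -0.22] g 1.0
[-0.354  1.665 -1.688] [ 5.043e+00 -2.000e-03  3.000e-03]
-1 [528.32847037 157.68461755 134.        ]
t 0.1 p [ 224.4 -474.3  193. ] F [ 0.84  0.04 -0.95] j [-1.35  0.31  1.5   0.    1.33 -0.22] g 1.0
[ 0.199  1.817 -1.471] [ 4.303e+00 -2.000e-03  2.000e-03]
```

```bash
python3 -m jog '[{"linear":[-0.12,0,0],"rotation":[0,0,0],"grip":0},{"linear":[-0.24,0,0],"rotation":[0,0,0],"grip":0},{"linear":[-0.36,0.05,-0.05],"rotation":[0,0,0],"grip":0},{"linear":[-0.42,0.12,-0.12],"rotation":[-0.07,0,0],"grip":0},{"linear":[-0.45,0.2,-0.2],"rotation":[-0.14,0,0],"grip":0},{"linear":[-0.45,0.28,-0.28],"rotation":[-0.21,0,0],"grip":0},{"linear":[-0.45,0.36,-0.36],"rotation":[-0.28,0,0],"grip":0},{"linear":[-0.45,0.44,-0.44],"rotation":[-0.35,0,0],"grip":0},{"linear":[-0.45,0.52,-0.52],"rotation":[-0.42,0,0],"grip":0},{"linear":[-0.45,0.6,-0.6],"rotation":[-0.5,0,0],"grip":0},{"linear":[-0.45,0.68,-0.68],"rotation":[-0.6,0,0],"grip":0},{"linear":[-0.45,0.76,-0.76],"rotation":[-0.7,0,0],"grip":0},{"linear":[-0.45,0.83,-0.83],"rotation":[-0.8,0,0],"grip":0},{"linear":[-0.45,0.88,-0.88],"rotation":[-0.88,0,0],"grip":0}]' 30
python3 - <<'E'
from h import *
plan([tool(0,40,300),tool(0,25,300),tool(0,25,134),tool(0,5,134)])
E
```

```text
time_s: 1.27
eef_pos: [350.4, -120.7, 328.4]
ee_rot: [0.666, 0.238, 0.666, -0.237]
force: [-0.2, -0.6, -0.5]
grip_width: -0.003
t 1.2667 p [ 350.4 -120.7  328.4] F [-0.23 -0.64 -0.47] j [-0.65 -0.11  1.62  0.    1.63  0.03] g -0.003
[ 0.096  1.049 -0.389] [-0.353 -0.002 -0.002]
[ 0.096  1.058 -0.34 ] [-0.353 -0.002 -0.002]
[ 0.649  1.058 -0.339] [-0.353 -0.002 -0.002]
[ 0.649  1.069 -0.274] [-0.353 -0.002 -0.002]
```

```bash
python3 -m jog '[{"linear":[0,0.07,-0.03],"rotation":[-0.03,0,0],"grip":0},{"linear":[0,0.17,-0.07],"rotation":[-0.07,0,0],"grip":0},{"linear":[0,0.28,-0.11],"rotation":[-0.11,0,0],"grip":0},{"linear":[0,0.39,-0.15],"rotation":[-0.15,0,0],"grip":0},{"linear":[0,0.5,-0.19],"rotation":[-0.19,0,0],"grip":0},{"linear":[0,0.61,-0.23],"rotation":[-0.23,0,0],"grip":0},{"linear":[0,0.72,-0.27],"rotation":[-0.27,0,0],"grip":0},{"linear":[0.02,0.82,-0.31],"rotation":[-0.31,0,0],"grip":0},{"linear":[0.04,0.91,-0.35],"rotation":[-0.35,0,0],"grip":0},{"linear":[0.06,0.97,-0.38],"rotation":[-0.353,0,0],"grip":0},{"linear":[0.08,1.0,-0.39],"rotation":[-0.353,0,0],"grip":0},{"linear":[0.08,1.0,-0.39],"rotation":[-0.353,0,0],"grip":0}]'
python3 - <<'E'
from h import *
plan([tool(0,25,300),tool(0,25,134),tool(0,5,134)])
p,d=capture("scene");cv2.imwrite("pics/s1.png",p[:,:,::-1])
E
```

```text
time_s: 2.27
eef_pos: [449.4, 186.6, 303.1]
ee_rot: [0.683, 0.177, 0.686, -0.177]
force: [-0.4, -1.3, -0.1]
grip_width: 0.002
t 2.2667 p [449.4 186.6 303.1] F [-0.4  -1.29 -0.06] j [0.15 0.17 1.39 0.   1.58 0.66] g 0.002
[0.01  0.046 0.062] [ 0.004 -0.006  0.001]
[0.564 0.046 0.064] [ 0.004 -0.006  0.001]
[0.563 0.046 0.131] [ 0.004 -0.006  0.001]
```

View pics/s1.png

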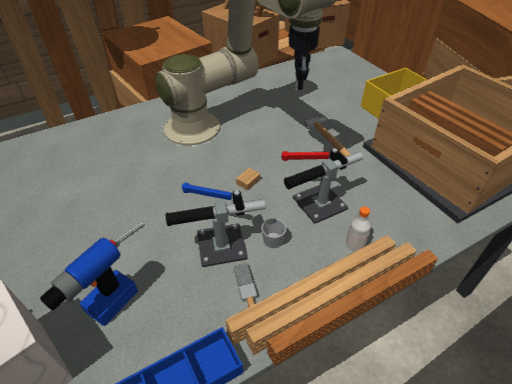

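The fingers are shut and stand above and outside the red lever, with the tip at (300,88). Everything else is untouched, so I descend.

```bash
python3 -m jog '[{"linear":[0.07,0.02,0.02],"rotation":[0,0,0],"grip":0},{"linear":[0.17,0.04,0.04],"rotation":[0,0,0],"grip":0},{"linear":[0.28,0.046,0.06],"rotation":[0,0,0],"grip":0},{"linear":[0.39,0.046,0.06],"rotation":[0,0,0],"grip":0},{"linear":[0.48,0.046,0.06],"rotation":[0,0,0],"grip":0},{"linear":[0.54,0.046,0.06],"rotation":[0,0,0],"grip":0},{"linear":[0.564,0.046,0.06],"rotation":[0,0,0],"grip":0},{"linear":[0.564,0.046,0.06],"rotation":[0,0,0],"grip":0},{"linear":[0.564,0.046,0.06],"rotation":[0,0,0],"grip":0}]'
python3 - <<'E'
from h import *
plan([tool(0,8,134),tool(0,0,134),tool(.1,0,134)])
for n in("scene","top"):
  p,d=capture(n);c=p[120:240,230:390] if n=="scene" else p[130:260,110:270]
  cv2.imwrite(f"pics/{n}2.png",cv2.resize(c,None,fx=4,fy=4)[:,:,::-1])
E
```

```text
time_s: 3.07
eef_pos: [472.3, 188.3, 136.1]
ee_rot: [0.684, 0.178, 0.684, -0.178]
force: [0.3, -0.1, 0.2]
grip_width: 0.002
t 3.0667 p [472.3 188.3 136.1] F [ 0.3  -0.07  0.23] j [0.15 0.33 1.63 0.   1.18 0.66] g 0.002
[0.007 0.004 0.055] [-0.    -0.001 -0.001]
[0.007 0.004 0.082] [-0.    -0.001 -0.001]
[ 0.007 -0.001  0.117] [-0.2   -0.001 -0.002]
```

View pics/scene2.png

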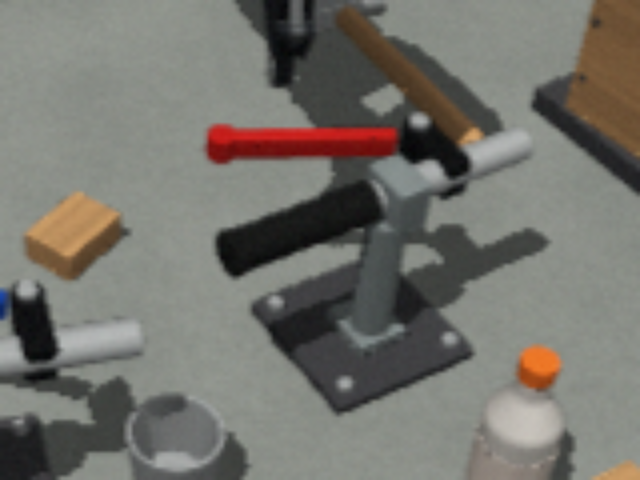

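View pics/top2.png

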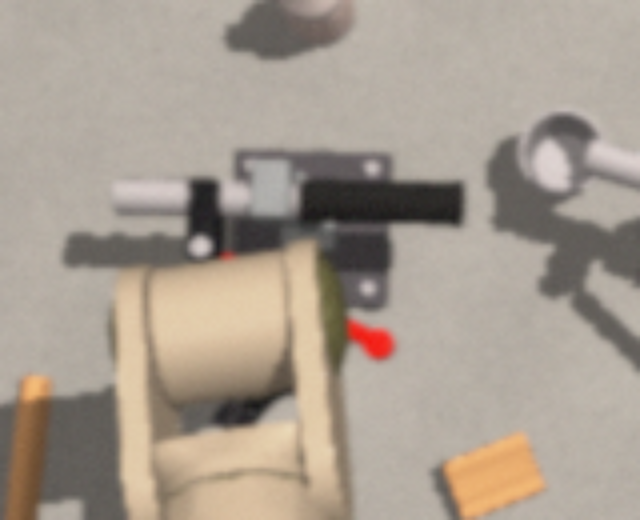

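In the scene crop the shut fingertips are at (283,80), outside the red blade, which runs along row 143. I approach slowly and watch the force.

```bash
python3 -m jog '[{"linear":[0.007,0.004,0.02],"rotation":[0,0,0],"grip":0},{"linear":[0.007,0.004,0.04],"rotation":[0,0,0],"grip":0},{"linear":[0.007,0.004,0.06],"rotation":[0,0,0],"grip":0},{"linear":[0.007,0.004,0.06],"rotation":[0,0,0],"grip":0}]'
python3 -m jog '[{"linear":[0,0,0.01],"rotation":[0,0,0],"grip":0},{"linear":[0,0,0.02],"rotation":[0,0,0],"grip":0},{"linear":[0,0,0.02],"rotation":[0,0,0],"grip":0}]'
python3 -m jog '[{"linear":[0,0,0.01],"rotation":[0,0,0],"grip":0},{"linear":[0,0,0.02],"rotation":[0,0,0],"grip":0},{"linear":[0,0,0.02],"rotation":[0,0,0],"grip":0}]'
python3 - <<'E'
from h import *
plan([tool(0,0,134)]+[tool(q,0,134) for q in(.05,.1,.2,.3,.37)])
for n in("scene",):
  p,d=capture(n);c=p[120:240,230:390] if n=="scene" else p[130:260,110:270]
  cv2.imwrite(f"pics/{n}3.png",cv2.resize(c,None,fx=4,fy=4)[:,:,::-1])
E
```

```text
time_s: 3.5
eef_pos: [490.0, 180.3, 134.5]
ee_rot: [0.685, 0.179, 0.684, -0.178]
force: [-0.6, 0.4, -0.4]
grip_width: 0.003
time_s: 3.75
eef_pos: [495.7, 177.1, 134.5]
ee_rot: [0.685, 0.179, 0.684, -0.178]
force: [-0.2, -0.5, -0.2]
grip_width: 0.005
time_s: 4.0
eef_pos: [501.3, 173.9, 134.5]
ee_rot: [0.685, 0.179, 0.684, -0.178]
force: [0.6, 0.1, 0.0]
grip_width: -0.0
t 4.0 p [501.3 173.9 134.5] F [0.6  0.09 0.  ] j [0.11 0.38 1.57 0.   1.19 0.62] g -0.0
[ 0.002 -0.001 -0.026] [-0.002  0.003 -0.004]
[ 0.002 -0.004 -0.009] [-0.102  0.003 -0.004]
[ 0.002 -0.007  0.009] [-0.202  0.003 -0.004]
[ 0.002 -0.009  0.045] [-0.402  0.003 -0.003]
[ 0.002 -0.007  0.08 ] [-0.602  0.003 -0.003]
[ 0.002 -0.003  0.105] [-0.742  0.004 -0.003]
```

View pics/scene3.png

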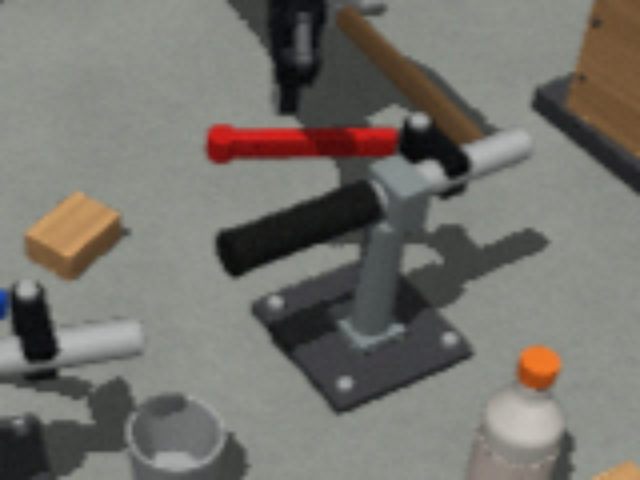

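```bash
cat >> h.py <<'E'
def proj(n,X):
    c=calibration(n);K=c["intrinsics"];T=np.linalg.inv(c["world_from_camera"]);X=np.atleast_2d(X)
    q=X@T[:3,:3].T+T[:3,3];q=q*[1,-1,-1];u=q@K.T;return u[:,:2]/u[:,2:]
E
python3 - <<'E'
from h import *
x,y,o=fr(0)
X=np.array([[501.3,173.9,134.5],o,o+[0,0,11]-7*x,o+[0,0,11]+7*x,o-[0,0,11]+7*x,o-45*y,PIV])
print(((proj("scene",X)-[230,120])*4).round())
print(proj("top",X).round(1))
f=np.load("top0.npz");print(proj("top",[o-45*y+[0,0,11],o+60*y+[0,0,11]]))
p,d=capture("scene")
pt=ray("scene",[[230+287/4,120+108/4]],134.5);print(pt, d[140:160,301])
E
```

```text
[[279. 146.]
 [282. 142.]
 [282. 125.]
 [284. 137.]
 [282. 159.]
 [224. 143.]
 [418. 140.]]
[[188.9 212.5]
 [190.6 208. ]
 [189.  209.7]
 [191.3 205.6]
 [192.2 206.4]
 [203.6 215.2]
 [160.3 191.4]]
[[203.27447509 214.85541076]
 [172.68206301 198.05797817]]
[[464.9594095  206.08845333 134.5       ]] [1089.3395 1121.3844 1121.3303 1126.3934 1128.1602 1129.06   1129.4982
 1138.6407 1149.32   1421.0266 1414.2697 1411.7645 1154.2389 1148.0566
 1151.267  1150.5267 1155.1583 1160.7362 1159.109  1380.4929]
```

```bash
python3 - <<'E'
from h import *
p,d=capture("scene")
c=calibration("scene");K=c["intrinsics"];T=c["world_from_camera"]
def up(u,v): 
    z=d[v,u];return (T@np.array([(u-K[0,2])/K[0,0]*z,-(v-K[1,2])/K[1,1]*z,-z,1]))[:3].round(1)
for v in range(122,166,2): print(v,up(301,v),d[v,301],p[v,301])
print("blade",[up(u,155) for u in range(288,330,6)])
print("blade", [(v,up(310,v)) for v in range(149,162)])
s,pp,r=cur();print(s["time_s"],pp,r.as_matrix().round(3))
E
```

```text
122 [517.1 153.9 279.9] 1061.3167 [16 16 18]
124 [519.3 152.8 274.9] 1063.1642 [16 20 21]
126 [522.5 151.  270.7] 1063.6704 [17 20 22]
128 [521.2 152.6 262.5] 1070.8083 [14 15 14]
130 [519.  155.  253.4] 1079.5035 [5 6 7]
132 [536.4 142.3 262. ] 1058.4209 [49 52 54]
134 [546.3 135.3 264. ] 1048.61 [25 28 29]
136 [541.2 140.  252.1] 1061.796 [12 14 16]
138 [540.3 141.3 244.1] 1068.4751 [13 13 15]
140 [530.  150.  226.9] 1090.0393 [14 12 14]
142 [511.3 165.1 201.4] 1124.8668 [17 19 19]
144 [514.7 163.2 196.9] 1125.3068 [14 14 17]
146 [512.1 166.  186.5] 1135.3668 [16 15 18]
148 [506.1 171.4 172.6] 1150.8285 [46 50 49]
150 [344.5 298.2   1.2] 1415.0784 [139 145 137]
152 [511.1 169.  161.4] 1154.9266 [196  60  56]
154 [518.7 163.8 161.1] 1148.7299 [203  38  34]
156 [518.2 165.  152.4] 1155.6575 [118  20  18]
158 [518.6 165.5 144.5] 1161.2478 [110  20  16]
160 [389.6 267.5  -1.6] 1379.195 [132 132 125]
162 [399.2 260.9  -1.2] 1370.7825 [137 142 136]
164 [408.4 254.6  -1.2] 1362.9496 [137 143 135]
blade [array([500.1, 129. , 158.4]), array([510.4, 143.9, 159.5]), array([517.5, 161.3, 157.4]), array([524.7, 178.8, 155.2]), array([535.1, 193.6, 156.5]), array([542.6, 210.9, 154.7]), array([552.1, 226.6, 154.9])]
blade [(149, array([ 3.553e+02,  3.318e+02, -1.000e-01])), (150, array([365.9, 323.7,   5.7])), (151, array([369.1, 321.6,   4.1])), (152, array([525.5, 192.4, 162. ])), (153, array([529. , 189.9, 161.5])), (154, array([530.7, 189. , 159.2])), (155, array([532.5, 188. , 156.9])), (156, array([532.2, 188.7, 152.5])), (157, array([529. , 191.8, 144.9])), (158, array([531.2, 190.5, 143.1])), (159, array([402.2, 298.6,  -0.9])), (160, array([ 4.074e+02,  2.948e+02, -2.000e-01])), (161, array([410.5, 292.9,  -1.9]))]
4.15 [500.83592022 174.21444596 134.46161797] [[ 0.002  0.488  0.873]
 [ 0.001  0.873 -0.488]
 [-1.     0.002  0.001]]
```

```bash
python3 - <<'E'
from h import *
print("s1 tip seen ~(301,88); proj", proj("scene",[449.4,186.6,303.1]))
print("scene2 tip seen", [230+283/4,120+80/4], proj("scene",[[472.3,188.3,136.1],[472.3,188.3,171]]))
print("now",[230+287/4,120+110/4],proj("scene",[[501,174,134.5],[501,174,170]]))
f=np.load("scene0.npz");p=f["p"];d=f["d"];print("start open proj",proj("scene",[[224.4,-474.3,193],[224.4,-474.3,206]]))
cv2.imwrite("pics/g0.png",cv2.resize(p[80:170,0:100],None,fx=6,fy=6,interpolation=cv2.INTER_NEAREST)[:,:,::-1])
p,d=capture("scene");cv2.imwrite("pics/g1.png",cv2.resize(p[90:170,260:350],None,fx=7,fy=7,interpolation=cv2.INTER_NEAREST)[:,:,::-1])
E
```

```text
s1 tip seen ~(301,88); proj [[297.73373265 100.40877116]]
scene2 tip seen [300.75, 140.0] [[298.48396135 149.6038349 ]
 [299.29560305 140.82856496]]
now [301.75, 147.5] [[299.81765346 156.43878257]
 [300.68800364 147.49562539]]
start open proj [[ 61.07596772 160.24792226]
 [ 59.3611502  156.77426379]]
```

View pics/g0.png

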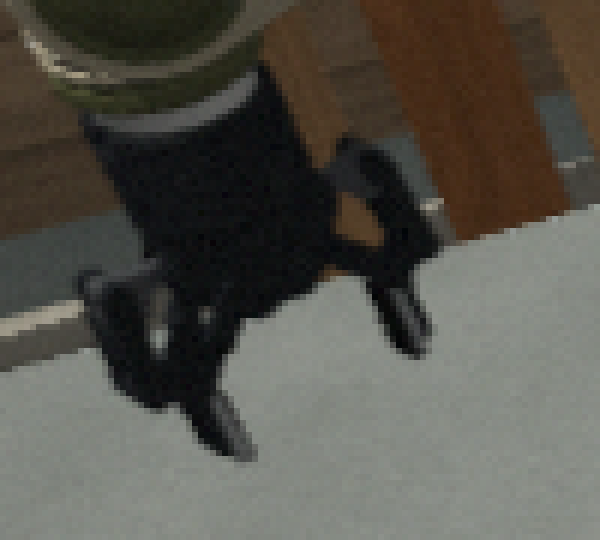

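View pics/g1.png

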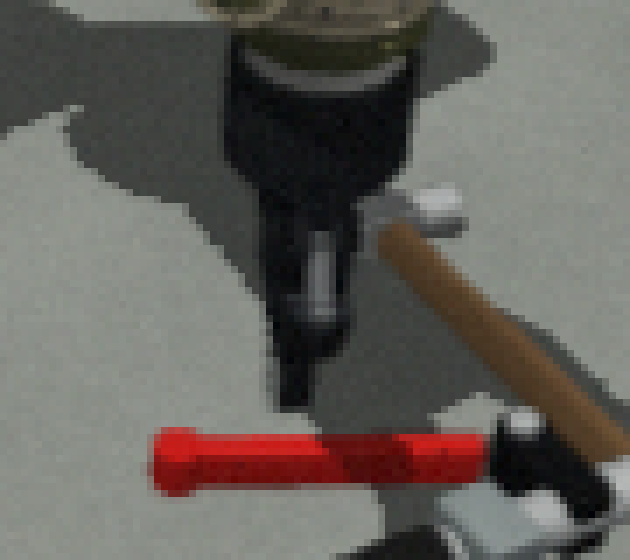

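The camera shows the fingertips at (301,148), with depth putting them at z of about 170 mm. The reported TCP height is 134.5 mm, so the tips are still above the blade, which explains the missing contact. I back off, go lower and check again.

```bash
python3 -m jog '[{"linear":[0,0,-0.03],"rotation":[0,0,0],"grip":0},{"linear":[0,0,-0.07],"rotation":[0,0,0],"grip":0},{"linear":[0,0,-0.1],"rotation":[0,0,0],"grip":0},{"linear":[0.04,0,-0.1],"rotation":[0,0,0],"grip":0},{"linear":[0.09,0,-0.1],"rotation":[0,0,0],"grip":0},{"linear":[0.09,0,-0.1],"rotation":[0,0,0],"grip":0},{"linear":[0.09,0,-0.1],"rotation":[0,0,0],"grip":0}]'
python3 - <<'E'
from h import *
s,pp,r=cur();plan([tool(0,0,100)])
p,d=capture("scene");cv2.imwrite("pics/g2.png",cv2.resize(p[90:170,260:350],None,fx=7,fy=7,interpolation=cv2.INTER_NEAREST)[:,:,::-1])
c=calibration("scene");K=c["intrinsics"];T=c["world_from_camera"]
print(proj("scene",[pp,pp+[0,0,35]]))
for v in range(134,154,1):
    u=301;z=d[v,u];print(v,(T@np.array([(u-K[0,2])/K[0,0]*z,-(v-K[1,2])/K[1,1]*z,-z,1]))[:3].round(1),p[v,u])
E
```

```text
time_s: 4.78
eef_pos: [473.9, 189.3, 107.5]
ee_rot: [0.685, 0.178, 0.684, -0.178]
force: [0.9, -0.3, 0.5]
grip_width: 0.002
t 4.7833 p [473.9 189.3 107.5] F [ 0.92 -0.27  0.53] j [0.15 0.37 1.66 0.   1.11 0.66] g 0.002
[ 0.025 -0.001  0.078] [-0.     0.001 -0.002]
[[298.3605687  156.70761324]
 [299.15850319 148.2011645 ]]
134 [519.7 155.8 239.4] [49 53 57]
135 [524.2 152.7 239.9] [37 38 43]
136 [520.9 155.6 233.2] [29 29 33]
137 [525.2 152.7 233.5] [21 22 26]
138 [524.9 153.2 229.5] [19 19 21]
139 [517.5 159.3 218.8] [14 19 17]
140 [510.3 165.2 208.1] [13  8 12]
141 [502.9 171.3 197.1] [ 5 10  9]
142 [484.5 185.9 175.5] [15 15 17]
143 [487.  184.4 173.8] [11 10 13]
144 [488.4 183.7 171.2] [11 12 10]
145 [490.2 182.7 168.9] [13 14 15]
146 [487.9 184.8 162.6] [11  7 12]
147 [487.7 185.3 158.3] [12 10 15]
148 [488.8 184.9 155.2] [20 20 20]
149 [334.  305.9  -4.3] [96 99 98]
150 [344.1 298.5   0.8] [131 136 130]
151 [344.5 298.7  -3.8] [141 144 138]
152 [511.8 168.5 162.1] [196  62  57]
153 [516.1 165.5 162.4] [201  30  26]
```

View pics/g2.png

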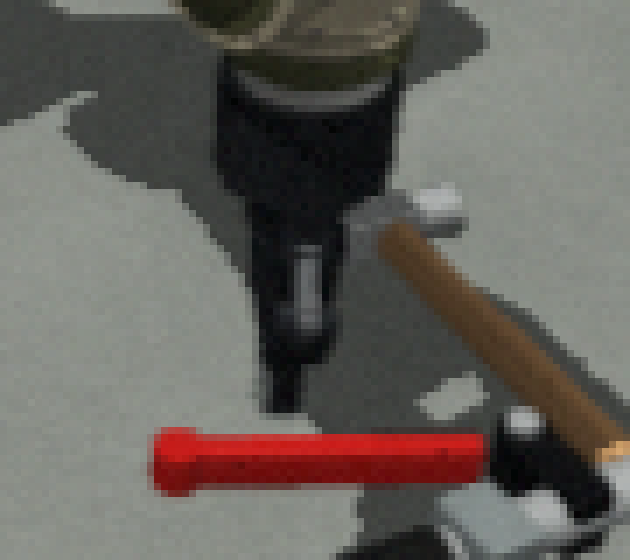

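Tips are now at about z 150 mm by vision, with the tip pixel at (300,148), so the true tip sits about 40 mm above the reported TCP. I lower another 12 mm and press slowly, with force checks.

```bash
python3 -m jog '[{"linear":[0.02,0,0],"rotation":[0,0,0],"grip":0},{"linear":[0.04,0,0.02],"rotation":[0,0,0],"grip":0},{"linear":[0.04,0,0.04],"rotation":[0,0,0],"grip":0},{"linear":[0.04,0,0.06],"rotation":[0,0,0],"grip":0},{"linear":[0.04,0,0.06],"rotation":[0,0,0],"grip":0}]'
python3 -m jog '[{"linear":[0,0,0.01],"rotation":[0,0,0],"grip":0},{"linear":[0,0,0.02],"rotation":[0,0,0],"grip":0},{"linear":[0,0,0.02],"rotation":[0,0,0],"grip":0}]'
python3 -m jog '[{"linear":[0,0,0.01],"rotation":[0,0,0],"grip":0},{"linear":[0,0,0.02],"rotation":[0,0,0],"grip":0},{"linear":[0,0,0.02],"rotation":[0,0,0],"grip":0}]'
python3 - <<'E'
from h import *
s,pp,r=cur();plan([tool(q,0,96) for q in(0,.1,.2,.3,.37)])
p,d=capture("scene");cv2.imwrite("pics/g3.png",cv2.resize(p[90:170,260:350],None,fx=7,fy=7,interpolation=cv2.INTER_NEAREST)[:,:,::-1])
E
```

```text
time_s: 5.25
eef_pos: [491.5, 179.8, 96.2]
ee_rot: [0.685, 0.179, 0.683, -0.178]
force: [0.2, 0.7, -0.1]
grip_width: -0.003
time_s: 5.5
eef_pos: [496.8, 176.6, 96.1]
ee_rot: [0.685, 0.179, 0.684, -0.178]
force: [-2.0, 0.6, 1.0]
grip_width: -0.001
time_s: 5.75
eef_pos: [502.3, 173.5, 96.1]
ee_rot: [0.685, 0.179, 0.684, -0.178]
force: [-2.1, 0.9, 1.3]
grip_width: -0.0
t 5.75 p [502.3 173.5  96.1] F [-2.08  0.85  1.31] j [0.11 0.42 1.61 0.   1.11 0.62] g -0.0
[ 0.    -0.002 -0.03 ] [-0.003  0.003 -0.004]
[ 0.    -0.007  0.005] [-0.203  0.003 -0.004]
[ 0.001 -0.009  0.041] [-0.403  0.003 -0.004]
[ 0.001 -0.007  0.077] [-0.603  0.004 -0.004]
[ 0.001 -0.004  0.101] [-0.743  0.004 -0.004]
```

View pics/g3.png

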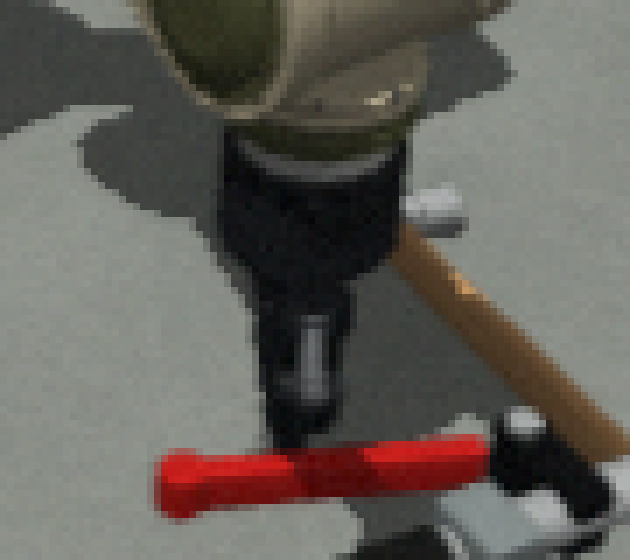

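Contact is made at about 2.3 N: the blade now slopes from (283,158) to (328,154), so the lever is starting in. I follow the arc, turning with the blade.

```bash
python3 -m jog '[{"linear":[0,-0.005,0.01],"rotation":[-0.1,0,0],"grip":0},{"linear":[0,-0.007,0.02],"rotation":[-0.2,0,0],"grip":0},{"linear":[0,-0.008,0.035],"rotation":[-0.3,0,0],"grip":0},{"linear":[0,-0.009,0.05],"rotation":[-0.4,0,0],"grip":0},{"linear":[0,-0.008,0.065],"rotation":[-0.5,0,0],"grip":0},{"linear":[0,-0.007,0.08],"rotation":[-0.6,0,0],"grip":0},{"linear":[0,-0.006,0.09],"rotation":[-0.65,0,0],"grip":0},{"linear":[0,-0.006,0.09],"rotation":[-0.65,0,0],"grip":0}]'
python3 - <<'E'
from h import *
s,pp,r=cur();plan([tool(q,0,96) for q in(.37,)])
x,y,o=fr(.37);print("F along blade normal",s["force"]@x)
p,d=capture("scene");cv2.imwrite("pics/g4.png",cv2.resize(p[90:190,260:350],None,fx=6,fy=6,interpolation=cv2.INTER_NEAREST)[:,:,::-1])
E
```

```text
time_s: 6.47
eef_pos: [524.7, 159.3, 96.0]
ee_rot: [0.705, 0.066, 0.704, -0.064]
force: [-4.2, 4.0, 0.7]
grip_width: 0.001
t 6.4667 p [524.7 159.3  96. ] F [-4.24  3.99  0.73] j [0.08 0.46 1.56 0.   1.12 0.26] g 0.001
[ 0.    -0.003  0.013] [-0.09   0.002 -0.004]
F along blade normal -4.75428401325717
```

View pics/g4.png

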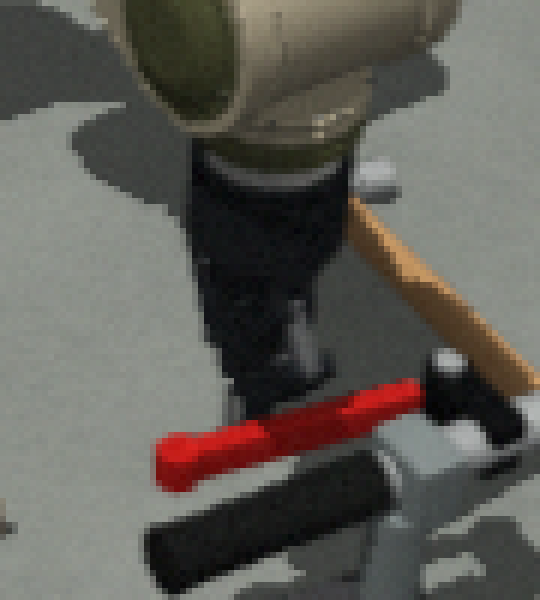

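The lever is nearly in, at about 4.8 N along its normal; the blade end is at (290,167), close to parallel with the grip. I go on in small steps to the stop.

```bash
python3 -m jog '[{"linear":[0,0,0.005],"rotation":[-0.03,0,0],"grip":0},{"linear":[0,0,0.01],"rotation":[-0.05,0,0],"grip":0},{"linear":[0,0,0.01],"rotation":[-0.05,0,0],"grip":0}]'
python3 -m jog '[{"linear":[0,0,0.005],"rotation":[-0.02,0,0],"grip":0},{"linear":[0,0,0.01],"rotation":[-0.03,0,0],"grip":0},{"linear":[0,0,0.01],"rotation":[-0.03,0,0],"grip":0}]'
```

```text
time_s: 6.77
eef_pos: [526.3, 158.7, 96.0]
ee_rot: [0.704, 0.057, 0.706, -0.056]
force: [-9.2, -0.3, 4.2]
grip_width: 0.002
time_s: 7.02
eef_pos: [526.6, 158.4, 95.9]
ee_rot: [0.702, 0.051, 0.708, -0.05]
force: [-17.2, -1.6, 9.8]
grip_width: -0.0
```

```bash
python3 -m jog '[{"linear":[0,0,0.002],"rotation":[0,0,0],"grip":0},{"linear":[0,0,0.002],"rotation":[0,0,0],"grip":0},{"linear":[0,0,0.002],"rotation":[0,0,0],"grip":0},{"linear":[0,0,0.002],"rotation":[0,0,0],"grip":0}]'
cat >> h.py <<'E'
def lever():
    p,d=capture("scene");m=red(p);m[:,:270]=0;m[:130]=0;m[190:]=0;m[:,345:]=0
    k,l,s,c=cv2.connectedComponentsWithStats(m.astype(np.uint8));i=1+s[1:,4].argmax()
    ys,xs=np.where(l==i);q=ray("scene",np.c_[xs,ys],150.)[:,:2];mu=q.mean(0);w,v=np.linalg.eigh(np.cov((q-mu).T));a=v[:,1]*np.sign(v[1,1])
    t=(q-mu)@a;end=mu+a*t.min()
    print("lever axis deg",np.degrees(np.arctan2(a[1],a[0])).round(2),"end",end.round(1),"by end deg",np.degrees(np.arctan2(*(PIV[:2]-end)[::-1])).round(2));return p
E
python3 - <<'E'
from h import *
f=np.load("scene0.npz");import h
o=h.capture;h.capture=lambda n:(f["p"],f["d"]);lever();h.capture=o
p=lever();cv2.imwrite("pics/g5.png",cv2.resize(p[90:190,260:350],None,fx=6,fy=6,interpolation=cv2.INTER_NEAREST)[:,:,::-1])
s,pp,r=cur();x,y,o=fr(.37);print(s["time_s"],pp,s["force"],s["force"]@x,"tcp in blade",(pp-o)@x,(pp-o)@y)
E
```

```text
time_s: 7.35
eef_pos: [525.8, 158.4, 96.1]
ee_rot: [0.701, 0.05, 0.709, -0.05]
force: [-10.3, -0.8, 6.0]
grip_width: 0.001
lever axis deg 61.41 end [485.  116.5] by end deg 60.92
lever axis deg 84.41 end [541.8  93.1] by end deg 82.32
7.4 [525.81344972 158.41257064  96.03958138] [-9.71404243  0.44802736  6.38200043] -9.682639495591886 tcp in blade -24.091535176466515 0.37308175795579945
```

View pics/g5.png

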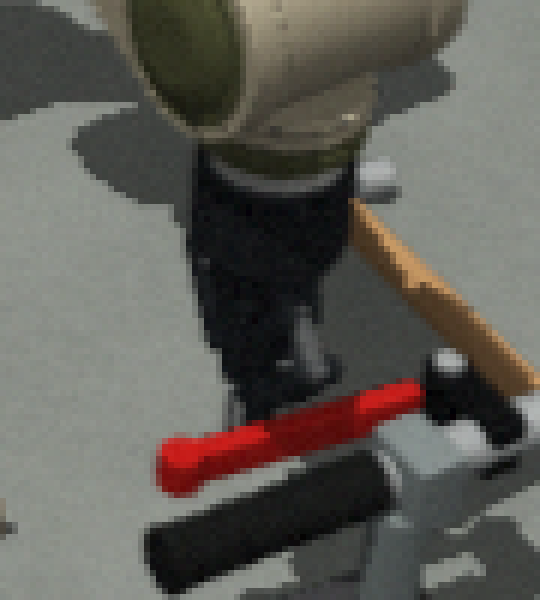

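The blade turned from 61.4° to about 82–84°, which is 0.37 rad, so the lever is at its stop, held at about 10 N. The gap to the black grip is visible. Now I let it spring out, backing off straight.

```bash
python3 -m jog '[{"linear":[0,0,0],"rotation":[0,0,0],"grip":0},{"linear":[0,0,-0.02],"rotation":[0,0,0],"grip":0},{"linear":[0,0,-0.05],"rotation":[0,0,0],"grip":0},{"linear":[0,0,-0.08],"rotation":[0,0,0],"grip":0},{"linear":[0,0,-0.11],"rotation":[0,0,0],"grip":0},{"linear":[0,0,-0.14],"rotation":[0,0,0],"grip":0},{"linear":[0,0,-0.17],"rotation":[0,0,0],"grip":0},{"linear":[0,0,-0.19],"rotation":[0,0,0],"grip":0},{"linear":[0,0,-0.2],"rotation":[0,0,0],"grip":0},{"linear":[0,0,-0.2],"rotation":[0,0,0],"grip":0},{"linear":[0,0,-0.2],"rotation":[0,0,0],"grip":0},{"linear":[0,0,-0.2],"rotation":[0,0,0],"grip":0}]'
python3 - <<'E'
from h import *
p=lever();cv2.imwrite("pics/g6.png",cv2.resize(p[90:190,230:350],None,fx=6,fy=6,interpolation=cv2.INTER_NEAREST)[:,:,::-1])
s,pp,r=cur();print(s["time_s"],pp,s["force"],s["dq"].round(3));P,M=tool(.37,0,96);plan([(np.array([525.8,158.4,96]),M)])
E
```

```text
time_s: 8.4
eef_pos: [466.8, 166.8, 96.8]
ee_rot: [0.701, 0.05, 0.709, -0.051]
force: [-0.2, 0.2, -0.5]
grip_width: -0.004
lever axis deg 61.34 end [484.3 116.9] by end deg 60.64
8.45 [466.78895256 166.84880091  96.72404252] [-0.56045396 -0.89579999  0.46276526] [-0.     0.002  0.003  0.002 -0.001  0.001]
t 8.45 p [466.8 166.8  96.7] F [-0.56 -0.9   0.46] j [0.11 0.36 1.71 0.   1.09 0.25] g 0.002
[0.    0.    0.199] [-0.008 -0.023  0.002]
```

View pics/g6.png

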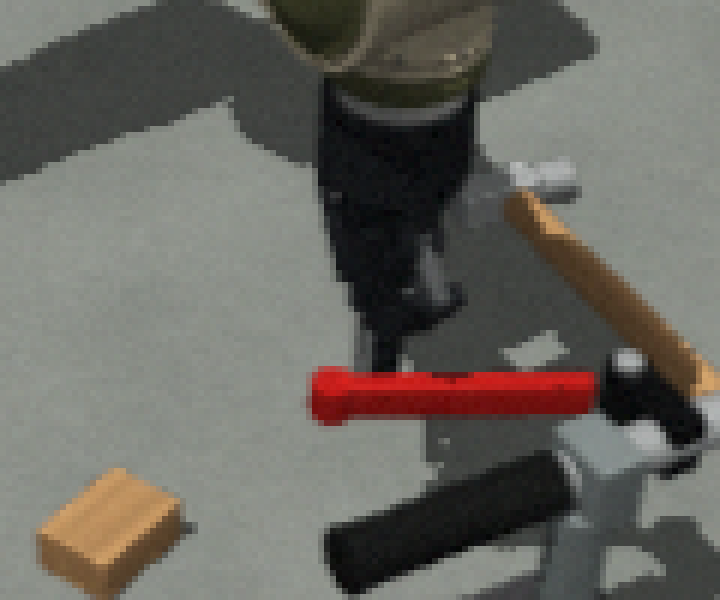

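The lever is fully sprung out again: axis at 61.3°, as at rest, with no contact force and the fingertips clear at (294,152). Now the second press.

```bash
python3 -m jog '[{"linear":[0,0,0.02],"rotation":[0,0,0],"grip":0},{"linear":[0,0,0.04],"rotation":[0,-0.01,0],"grip":0},{"linear":[0,0,0.06],"rotation":[0,-0.02,0],"grip":0},{"linear":[0,0,0.075],"rotation":[0,-0.02,0],"grip":0},{"linear":[0,0,0.09],"rotation":[0,-0.02,0],"grip":0},{"linear":[0,0,0.105],"rotation":[0,-0.02,0],"grip":0},{"linear":[0,0,0.12],"rotation":[0,-0.02,0],"grip":0},{"linear":[0,0,0.135],"rotation":[0,-0.02,0],"grip":0},{"linear":[0,0,0.15],"rotation":[0,-0.02,0],"grip":0},{"linear":[0,0,0.165],"rotation":[0,-0.02,0],"grip":0},{"linear":[0,0,0.18],"rotation":[0,-0.02,0],"grip":0},{"linear":[0,0,0.187],"rotation":[0,-0.02,0],"grip":0},{"linear":[0,0,0.19],"rotation":[0,-0.02,0],"grip":0},{"linear":[0,0,0.19],"rotation":[0,-0.02,0],"grip":0}]'
python3 - <<'E'
from h import *
p=lever()
s,pp,r=cur();x,y,o=fr(.37);print(s["time_s"],pp,s["force"],s["force"]@x,(pp-o)@x,(pp-o)@y)
E
```

```text
time_s: 9.62
eef_pos: [523.3, 158.3, 95.9]
ee_rot: [0.704, 0.05, 0.706, -0.051]
force: [-5.3, -3.3, 0.2]
grip_width: -0.001
lever axis deg 82.71 end [537.3  95.2] by end deg 80.66
9.6667 [523.1776907  158.29470241  95.91294595] [-4.28007519 -2.65157976 -0.14442096] -3.8721714454218232 -26.68565535422618 -0.10822794484243703
```

```bash
python3 -m jog '[{"linear":[0,0,0.005],"rotation":[0,0,0],"grip":0},{"linear":[0,0,0.01],"rotation":[0,0,0],"grip":0},{"linear":[0,0,0.01],"rotation":[0,0,0],"grip":0}]'
python3 -m jog '[{"linear":[0,0,0.005],"rotation":[0,0,0],"grip":0},{"linear":[0,0,0.007],"rotation":[0,0,0],"grip":0},{"linear":[0,0,0.007],"rotation":[0,0,0],"grip":0},{"linear":[0,0,0.007],"rotation":[0,0,0],"grip":0}]'
python3 - <<'E'
from h import *
p=lever()
s,pp,r=cur();x,y,o=fr(.37);print(s["time_s"],pp,s["force"],s["force"]@x,(pp-o)@x,(pp-o)@y)
E
```

```text
time_s: 9.92
eef_pos: [525.9, 157.6, 95.9]
ee_rot: [0.704, 0.05, 0.707, -0.051]
force: [-7.6, -2.4, 2.5]
grip_width: -0.001
time_s: 10.25
eef_pos: [526.3, 157.5, 95.9]
ee_rot: [0.702, 0.049, 0.708, -0.051]
force: [-14.7, -0.6, 7.1]
grip_width: -0.004
lever axis deg 84.73 end [542.5  93. ] by end deg 82.57
10.3 [526.25970459 157.46654759  95.87195234] [-14.45288652  -0.6025533    7.58958981] -14.230617979650628 -23.518717228792436 -0.5021225751806644
```

```bash
python3 -m jog '[{"linear":[0,0,0.002],"rotation":[0,0,0],"grip":0},{"linear":[0,0,0.002],"rotation":[0,0,0],"grip":0},{"linear":[0,0,0.002],"rotation":[0,0,0],"grip":0},{"linear":[0,0,0.002],"rotation":[0,0,0],"grip":0},{"linear":[0,0,0.002],"rotation":[0,0,0],"grip":0},{"linear":[0,0,0.002],"rotation":[0,0,0],"grip":0}]'
python3 - <<'E'
from h import *
p=lever();cv2.imwrite("pics/g7.png",cv2.resize(p,(768,576))[:,:,::-1])
s,pp,r=cur();x,y,o=fr(.37);print(s["time_s"],pp,s["force"],s["force"]@x,(pp-o)@x,s["dq"].round(4))
E
```

```text
time_s: 10.8
eef_pos: [525.8, 157.5, 95.9]
ee_rot: [0.701, 0.049, 0.709, -0.051]
force: [-10.9, -0.9, 5.2]
grip_width: -0.002
lever axis deg 84.52 end [542.3  95.1] by end deg 82.39
10.85 [525.76677295 157.50506515  95.92296881] [-11.5011751   -0.81128831   5.16315302] -11.278407115175341 -24.012238404523263 [ 0.0003 -0.0007  0.0002 -0.0001 -0.0014 -0.0005]
```

View pics/g7.png

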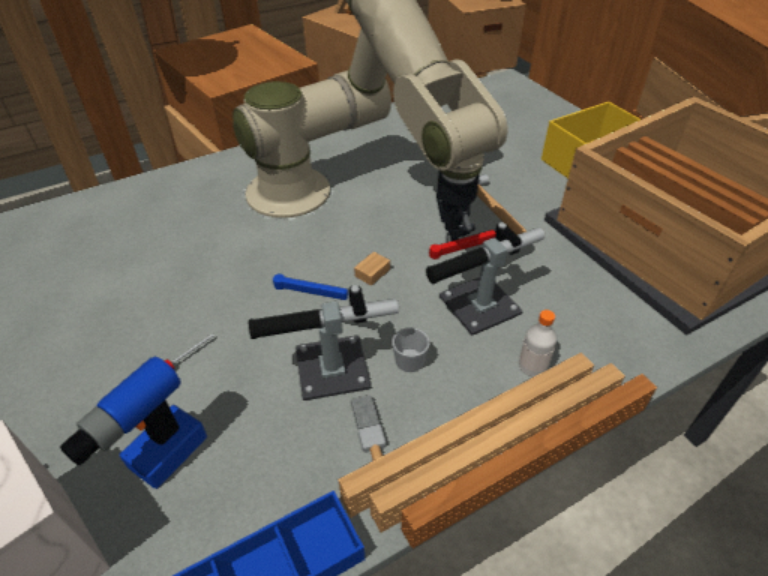

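The red lever is held in, its end at (434,251), with a gap to the grip. The blue lever, at (278,282), and the loose things are where they were. The push is steady at about 11 N, so I hand it in.

```bash
python3 -c "
from rig import *
print(finish_job())"
```

```text
the job is handed in; nothing more can be done
None
```

I pressed the red lever to its stop with the back of the shut fingers, let it spring fully out, then pressed it in again. I handed the job in at about 10.9 s while still holding it there; `finish_job` gave no verdict.

- **First press:** the blade turned by about 0.37 rad in the picture, held at about 10 N. The highest force I read was about 20 N, against the 35 N limit.
- **Release:** the blade's axis was back at 61.3° (61.4° at rest), with no contact force.
- **Final press:** the lever was again at about 0.37–0.40 rad by picture, within the measuring error of the 0.37 rad stop. The push was steady at about 11 N, the joints were still, and the gap to the bar was visible. The tool point was about 24 mm outside the blade's middle.
- **Surroundings:** the blue lever and loose things looked unmoved in the last picture. I checked this by eye and did not measure it.

**One disagreement:** the cameras put the fingertips about 35–40 mm higher than the reported tool height. My first approach therefore passed just above the blade without touching it, and I corrected the height from the picture and the force readings.

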